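Find the bush that fits with a stepped go/no-go gauge

ROBOT

A 6-joint arm with a two-finger parallel gripper is mounted at the origin on the work surface. World frame = base frame: x ahead of the robot, y to its left, z up, the work surface at z = 0. Lengths are in m, angles in degrees, forces in N, time in s.
With the tool pointing down it reaches from about 0.3 to 0.75 m from the base axis. Payload 8.5 kg.
Tool frame: the origin (TCP) lies at the very end of the fingers, on their centre line; the grasp point (between the pads) lies 19 mm behind it; z points along the fingers, y is the line along which they close (so a half turn about z gives the same grasp; the last joint's range is limited). The gripper opens to 85 mm and grips with 20 to 120 N. Pads are 22 mm wide; open, the fingers measure 114 mm over their backs; the gripper's body (76 mm by 85 mm) begins 54 mm behind the grasp point. The pads swing forward as they close: fully open they stand 13 mm farther back than shut.
Start: joints at [-89.112, 21.807, 74.336, -0, 83.858, -12.336], TCP at [0.126, -0.535, 0.209] pointing down, gripper open.
Joint ranges: [-178.18, 178.18], [-50.72, 133.34], [12.68, 142.11], [-81.47, 261.47], [9.98, 163.14], [-165.26, 165.26]. Speed limits (degrees/s): [136.94, 136.94, 180, 180, 180, 180].

INTERFACE

Orientations are given as a 3x3 rotation matrix whose columns are the frame's x, y, z axes.
In Python, from rig import env, imaging gives the robot as it stands. The module is installed in compiled form; this text tells all that it offers.
- The arm moves only by the tool arm_command, never from a script. Its arguments are lists of equal length, an entry for each row: "turn": the turn, a rotation vector about the tool's x, y, z in units of 5 degrees (1.0 is 5 degrees), a list of three; "xyz": the shift along the tool's x, y, z in units of 50 mm (1.0 is 50 mm), a list of three; "claw": the finger opening in mm, from 0 to 85.4. A call has 1 to 12 rows; each row shifts and turns the commanded pose from where the row before left it, along the tool's axes as they then stand; what a row does not reach is not made up. A row lasts 1/10 s, in which the tool goes at most 50 mm and 8.59 degrees, less where a joint would pass 70% of its speed; a pose out of reach is approached as far as the arm can. A call is refused whole if a number of a shift passes 1 or a number of a turn 1, either way. A call with a gripper value outside its range is refused whole. The fingers move at their own pace and stop on an object; "squeeze" is the grip in N (left out, the last holds). Time passes only in rows, so rows that do not move let the fingers close. It gives the time, the measured TCP pose, the force, the opening and the grip force at its end, in the units of the state.
- env.observe(): the state, without advancing time (a new reading comes with each control period).
- imaging.get_image(name): name is "scene" or "top"; returns (picture, depth): 420x560x3 uint8, blue, green, red; 420x560 float32, m along the optical axis (not along the pixel's ray), 0 where there is no reading.
- imaging.camera_info(name): a dict with "camera_matrix" (3x3 intrinsics, pixels), "rvec" (rotation vector, rad) and "tvec" (3), from world to camera coordinates, as OpenCV has them. Camera axes: x right, y down, z forward; pixel columns grow to the right and rows downward; lengths in m; the calibration is good to about 2 mm. A picture is of the moment at which its call begins. camera_info takes no time and is no camera call.
- env.close_job(): hands the job in; it is judged then, once.
The state is a dict: "time_s": time; "q": joint angles; "qvel": joint speeds; "joint_efforts": joint torques, N m; "position": TCP position; "tool_rot": TCP orientation; "ft_force": force on the tool from outside, world axes, zero at the start; "wrist_torque": the same for the moment, N m; "grip_width": finger opening in m; "gripper_force": force on a finger pad.
Only numpy, scipy, OpenCV 4.12 (cv2) and the standard library are available. Lean on these libraries where they do the work, as an engineer would, in place of code of your own. Each camera call takes 0.05 s, during which the arm holds its last target. There are 200 camera calls.

TASK

Take the red-handled stepped pin gauge out of its stand and try it gently in the three bush holders on the blue mat, feeling for each bore, since the bushes float a little; never press a holder down with more than about 30 N. In the right one the thin end goes fully in and the thick step stops on the bush (in a tight one the thin end will not enter, in a wide one the step drops in too). Leave the gauge standing fully home in that holder, then lift holder and gauge together by the holder and set them flat in the green tray; leave the other two holders standing where they are and do not disturb the other things on the bench.

Things in the scene. Friction and masses are not known exactly. Their poses are not given: they have to be found in the camera images.
- gauge: loose stepped pin gauge, 0.1 kg, upright in its stand; origin at the middle of its lower tip, z up. From the tip: steel GO pin, diameter 13, length 12 mm (0.8 mm chamfer); steel NO-GO step, diameter 17.4, length 18 mm (1.5 mm chamfer below); red handle, diameter 22, length 24 mm (30 to 54 mm above the tip)
- gauge_tip (a point): the middle of the gauge's lower tip (its origin). Tried in a holder, it stops about 30 mm above the holder's underside on a tight bush (or beside any bore), at 18 mm in the right bush, and at 6 mm, on the holder's floor, in a wide one
- rack: fixed grey plastic gauge stand, 60 by 70 by 34 mm high, with one upright 20 mm hole 28 mm deep in which the gauge stands with its tip 6 mm above the bench, so that the handle begins 36 mm above the bench; origin at the centre of its underside
- mat: fixed blue bench mat, 150 (its x) by 340 mm (its y), 3 mm thick, on which the three holders stand in a row along its y; origin at the centre of its underside. Which bush is in which holder changes from start to start: one bore is right (14.2 mm), one too tight (10 mm), one too wide (19.6 mm)
- holder_a: loose aluminium bush holder, 46 (its x) by 60 (its y) by 35 mm high, 0.3 kg; origin at the centre of its underside, z up. A 22 mm hole through the middle of its 4.2 mm top plate shows a captive dark steel bush (29 mm outside, 24 mm tall, lying on the holder's 6 mm floor, top 30 mm above the underside), which floats up to 1.5 mm sideways, and its bore with it
- holder_b: the same kind of holder as holder_a, same sizes and origin, with a bush of unknown bore
- holder_c: the same kind of holder as holder_a, same sizes and origin, with a bush of unknown bore
- green_tray: fixed green tray, 140 by 140 mm outside, 12 mm high, walls and floor 4 mm thick; origin at the centre of its underside. It stands to the left or the right of the mat, the grey tray on the other side
- grey_tray: fixed grey tray of the same shape as the green one, with spare parts in it: not to be used
- loupe: loose black eye loupe, 48 mm wide, 45 mm high; leave alone
- screwdriver: loose screwdriver lying on the bench, 170 mm long; leave alone
- spare_collar: loose brass collar, 32 mm wide, 16 mm high, in the grey tray; leave alone
- spare_slug: loose aluminium slug, 22 mm wide, 22 mm high, in the grey tray; leave alone
Mind the look-alikes: they are no part of the job. What is shaped like the holder_c but purple or yellow is not meant. Leave any pink or turquoise look-alike of the holder_b alone.

How it is judged (in metres and radians):
On the way, in this order (a step that is already met when the one before it is completed fails the run):
1. the gauge is lifted clear of its stand (z of gauge_tip in the frame of rack above 0.045 m), for 0.1 s.
2. the gauge is fully home (thin end in, step on the bush) in a holder that stands on the mat (((z of gauge_tip in the frame of holder_a between 0.015 and 0.0205 m and horizontal distance between gauge_tip and holder_a below 0.005 m and angle between the z axis of gauge and the z axis of holder_a, either way round below 0.12 rad and z of holder_a in the frame of mat between 0.0015 and 0.0045 m and angle between holder_a's own z axis and vertical below 0.06 rad) or (z of gauge_tip in the frame of holder_b between 0.015 and 0.0205 m and horizontal distance between gauge_tip and holder_b below 0.005 m and angle between the z axis of gauge and the z axis of holder_b, either way round below 0.12 rad and z of holder_b in the frame of mat between 0.0015 and 0.0045 m and angle between holder_b's own z axis and vertical below 0.06 rad) or (z of gauge_tip in the frame of holder_c between 0.015 and 0.0205 m and horizontal distance between gauge_tip and holder_c below 0.005 m and angle between the z axis of gauge and the z axis of holder_c, either way round below 0.12 rad and z of holder_c in the frame of mat between 0.0015 and 0.0045 m and angle between holder_c's own z axis and vertical below 0.06 rad))), for 0.4 s.
At the end, for the whole second after the job is handed in: One holder lies flat and at rest in the green tray (centres within 50 mm, tilt under 0.06 rad), the gauge fully home in it (tip 15 to 20.5 mm above its underside, within 5 mm of its middle, 0.12 rad); the other two stand flat on the mat within 30 mm of their start (((z of gauge_tip in the frame of holder_a between 0.015 and 0.0205 m and horizontal distance between gauge_tip and holder_a below 0.005 m and angle between the z axis of gauge and the z axis of holder_a, either way round below 0.12 rad and z of holder_a in the frame of green_tray between 0.0025 and 0.0055 m and angle between each of holder_a, holder_b, holder_c's own z axis and vertical below 0.06 rad and horizontal distance between holder_a and green_tray below 0.05 m and linear speed of holder_a below 0.02 m/s and z of holder_b in the frame of mat between 0.0015 and 0.0045 m and distance of each of holder_b, holder_c from where it was at the start of the episode below 0.03 m and z of holder_c in the frame of mat between 0.0015 and 0.0045 m) or (z of gauge_tip in the frame of holder_b between 0.015 and 0.0205 m and horizontal distance between gauge_tip and holder_b below 0.005 m and angle between the z axis of gauge and the z axis of holder_b, either way round below 0.12 rad and z of holder_b in the frame of green_tray between 0.0025 and 0.0055 m and angle between each of holder_b, holder_a, holder_c's own z axis and vertical below 0.06 rad and horizontal distance between holder_b and green_tray below 0.05 m and linear speed of holder_b below 0.02 m/s and z of holder_a in the frame of mat between 0.0015 and 0.0045 m and distance of each of holder_a, holder_c from where it was at the start of the episode below 0.03 m and z of holder_c in the frame of mat between 0.0015 and 0.0045 m) or (z of gauge_tip in the frame of holder_c between 0.015 and 0.0205 m and horizontal distance between gauge_tip and holder_c below 0.005 m and angle between the z axis of gauge and the z axis of holder_c, either way round below 0.12 rad and z of holder_c in the frame of green_tray between 0.0025 and 0.0055 m and angle between each of holder_c, holder_a, holder_b's own z axis and vertical below 0.06 rad and horizontal distance between holder_c and green_tray below 0.05 m and linear speed of holder_c below 0.02 m/s and z of holder_a in the frame of mat between 0.0015 and 0.0045 m and distance of each of holder_a, holder_b from where it was at the start of the episode below 0.03 m and z of holder_b in the frame of mat between 0.0015 and 0.0045 m))); the robot touches nothing.
It fails at once if a holder is pressed onto the mat with more than 40 N (its own weight of 3 to 6 N included) (contact force between any of holder_a, holder_b, holder_c and mat above 40 N).
It fails at once if a bystander is moved by more than 20 mm (distance of any of loupe, screwdriver, spare_collar, spare_slug from where it was at the start of the episode above 0.02 m).
It also fails if it takes over 72 s, if anything falls off the work surface, if the arm or the gripper's body presses on something with over 40 N, if the wrist force passes 120 N, or if a joint passes its speed limit or range.

## Working session

There is one attempt and no reset: what is moved stays moved. The work goes in short steps, Python scripts to look and compute and a tool call to move; the robot and the scene stay as the last step left them, time stands still between calls to the robot, and variables do not carry over. Pictures are saved under pics/ and viewed, at most 10 in all, crops included, and the job is handed in when it is done.

Besides the shell and the picture viewer there is one more tool, called after ">>>" as name(argument=value, ...) on one line, values as JSON. arm_command: Moves the arm, as the interface text tells. Its arguments: {"type":"object","properties":{"turn":{"type":"array"},"xyz":{"type":"array"},"claw":{"type":"array"},"squeeze":{"type":"number"}},"required":["turn","xyz","claw"]}

```bash
mkdir -p pics; cat > h.py <<'E'
import numpy as np, cv2
from rig import env, imaging
def cloud(n):
    im,d=imaging.get_image(n); c=imaging.camera_info(n)
    K=np.array(c["camera_matrix"]);R=cv2.Rodrigues(np.array(c["rvec"],float))[0];t=np.array(c["tvec"],float).ravel()
    v,u=np.mgrid[:d.shape[0],:d.shape[1]]
    P=np.stack([(u-K[0,2])/K[0,0]*d,(v-K[1,2])/K[1,1]*d,d],-1)
    return im,d,(P-t)@R
E
python3 - <<'E'
from h import *
for n in("top","scene"):
    im,d,W=cloud(n); cv2.imwrite(f"pics/{n}0.png",im); np.save(f"{n}0.npy",W.astype('f4'))
    c=imaging.camera_info(n);print(n,np.array(c["camera_matrix"]).round(0).tolist(),c["rvec"],c["tvec"])
s=env.observe();print(s["time_s"],s["position"],np.array(s["tool_rot"]).round(3).tolist(),s["ft_force"],s["grip_width"])
E
```

```text
top [[517.0, 0.0, 278.0], [0.0, 517.0, 213.0], [0.0, 0.0, 1.0]] [ 2.16149405 -2.19227503  0.05284223] [0.03633152 0.57545526 0.97961947]
scene [[401.0, 0.0, 273.0], [0.0, 401.0, 207.0], [0.0, 0.0, 1.0]] [ 1.92971871  1.66118284 -0.62523173] [-0.08808393 -0.38407948  1.26003768]
0.1 [ 0.12579973 -0.53512291  0.20809096] [[0.974, 0.229, 0.0], [0.229, -0.974, 0.001], [0.0, -0.001, -1.0]] [-0.72979443 -0.34722034  0.1326502 ] 0.08522993171704282
```

View pics/top0.png

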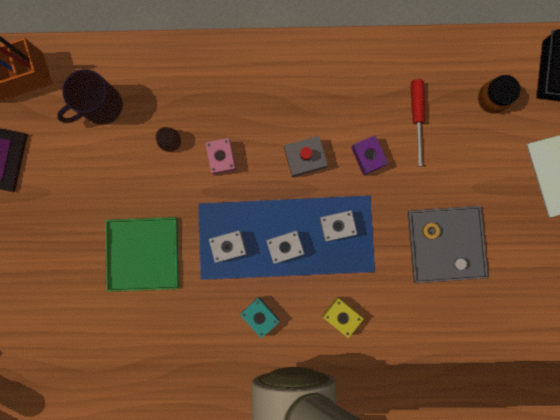

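View pics/scene0.png

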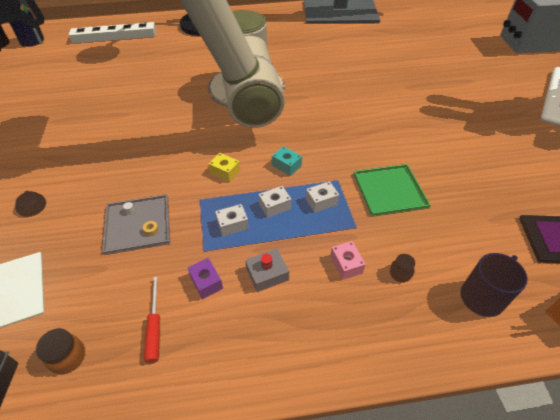

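```bash
cat > m.py <<'E'
from h import *
im,d,W=cloud("top")
hsv=cv2.cvtColor(im,cv2.COLOR_BGR2HSV)
print("valid z table",np.median(W[150:190,250:260,2]))
def rect(mask,box,name,zr):
    m=np.zeros(mask.shape,np.uint8);a,b,c,e=box;m[b:e,a:c]=mask[b:e,a:c]
    m&=((W[...,2]>zr[0])&(W[...,2]<zr[1])&(d>0)).astype(np.uint8)
    n,l,st,_=cv2.connectedComponentsWithStats(m);k=1+np.argmax(st[1:,4])
    p=W[l==k];r=cv2.minAreaRect((p[:,:2]*1000).astype('f4'))
    print(name,"c",np.round(r[0],1),"size",np.round(r[1],1),"ang",round(r[2],1),"mean",(p.mean(0)*1000).round(1),"z",round(np.median(p[:,2])*1000,1),len(p));return p
one=np.ones(d.shape,np.uint8)
for nm,b in dict(h1=(200,225,255,270),h2=(260,225,312,270),h3=(313,205,365,250)).items(): rect(one,b,nm,(.03,.05))
rect(one,(275,130,335,185),"rack",(.025,.042)); rect(one,(290,140,320,170),"gauge",(.05,.08))
g=((hsv[...,0]>45)&(hsv[...,0]<75)&(hsv[...,1]>120)).astype(np.uint8)
rect(g,(90,200,195,300),"tray",(-.01,.03))
for (u,v) in((227,246),(285,247),(338,226)):
    print((W[v-6:v+7,u-7:u+8,2]*1000).round(0).astype(int))
cv2.imwrite("pics/crop.png",cv2.resize(np.hstack([im[220:275,200:255],im[220:275,258:313],im[200:255,311:366]]),None,fx=4.8,fy=4.8,interpolation=2))
E
python3 m.py
```

```text
valid z table 0.00030678390759403235
h1 c [513.2 125.9] size [46.  60.4] ang 14.7 mean [513.2 125.7  37.7] z 38.1 754
h2 c [510.5  16.3] size [46.  59.8] ang 17.4 mean [510.4  16.1  38.2] z 38.3 692
h3 c [549.4 -85.3] size [46.  60.3] ang 11.7 mean [549.4 -85.3  38. ] z 38.3 738
rack c [686.  -25.7] size [60.9 70.3] ang 14.8 mean [684.6 -25.5  34.2] z 34.3 1028
gauge c [685.4 -25.9] size [20.6 21.8] ang 87.9 mean [685.4 -25.7  59.9] z 60.1 119
tray c [501.5 296.5] size [137.8 140.2] ang 1.3 mean [500.9 297.2   5. ] z 4.5 5001
[[35 38 36 39 37 40 40 39 38 41 37 39 40 40 39]
 [38 35 39 36 35 30 35 32 33 39 37 37 39 38 37]
 [37 39 38 38 34 33 35 35 33 35 33 37 40 37 36]
 [37 39 31 31 33 30 34 36 34 33 36 31 35 39 36]
 [40 38 36 34 34 32 33 34 31 33 32 31 37 39 39]
 [40 33 37 36 29 32 19  7 11 33 37 36 34 39 37]
 [39 32 33 33 32 26 11 11  8  8 35 32 35 39 41]
 [39 35 35 34 30 23 10  9 10  9 34 31 33 40 38]
 [41 35 35 33 35 29 13  8 12 10 32 35 38 39 38]
 [40 39 33 33 33 33 29 13  9 33 33 30 36 41 38]
 [38 39 36 35 35 33 36 35 33 35 36 40 37 37 41]
 [41 36 39 35 33 33 34 32 34 35 35 39 39
[... 606 characters left out ...]
1 35 33 33 35 39 39 35 38]
 [39 40 40 37 38 39 35 36 37 37 40 40 34 40 42]]
[[38 35 40 37 38 42 38 34 36 40 40 37 39 39 38]
 [38 42 38 39 33 31 32 34 32 38 34 37 36 40 40]
 [36 38 37 34 30 33 33 31 35 34 33 33 36 42 38]
 [40 37 32 36 31 14 15 20 29 33 35 30 38 40 38]
 [37 40 33 31  7 10 10  8 12 27 33 37 33 37 40]
 [38 36 31  8  9 12 10 11  9 20 28 35 34 37 38]
 [41 36 32  8  9 11 12  8  9 17 34 34 35 40 35]
 [36 37 35 12  9 10 13 10 12 11 37 31 32 39 37]
 [40 36 31 33  6 11 12  9 12 22 35 32 30 37 37]
 [37 41 36 33 33 10  9 12 11 32 33 34 41 37 38]
 [41 40 39 34 32 32 27 30 32 31 31 38 39 41 40]
 [42 38 38 41 40 36 35 31 34 36 39 39 41 38 39]
 [40 39 36 39 39 37 35 40 40 39 39 41 38 39 39]]
```

View pics/crop.png

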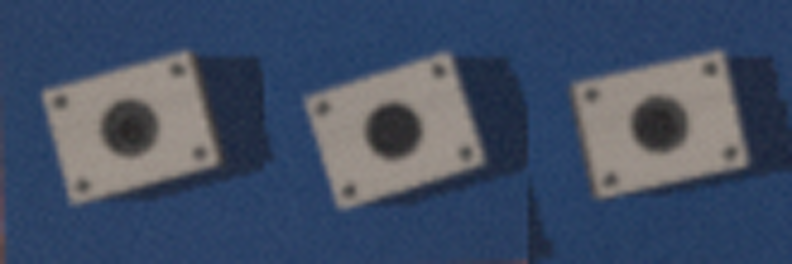

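The top view gives three silver holders at (227,246), (285,247) and (338,226), the green tray at (143,254) and the gauge at (306,154). By depth, the left bore is narrow, the middle one is wide, and the one at (549,-85) mm looks right, so I'll try that one first.

>>> arm_command(turn=[[0,0,0],[0,0,0],[0,0,0],[0,0,0],[0,0,0],[0,0,0],[0,0,0],[0,0,0],[0,0,-0.8],[0,0,-1],[0,0,-1],[0,0,-1]], xyz=[[0.4,-0.22,0],[0.8,-0.45,0],[0.8,-0.45,0],[0.8,-0.45,0],[0.8,-0.45,0],[0.8,-0.45,0],[0.8,-0.45,0],[0.8,-0.45,0],[0,0,0],[0,0,0],[0,0,0],[0,0,0]], claw=[85,85,85,85,85,85,85,85,85,85,85,85])

```text
time_s: 1.35
position: [0.3793, -0.3025, 0.2084]
tool_rot: [[0.844, 0.537, -0.0], [0.537, -0.844, 0.0], [-0.0, -0.001, -1.0]]
ft_force: [0.9, -0.0, 0.4]
grip_width: 0.0847
gripper_force: 0.0
```

>>> arm_command(turn=[[0,0,-1],[0,0,-1],[0,0,-1],[0,0,-1],[0,0,-1],[0,0,-1],[0,0,-1],[0,0,-1],[0,0,-1],[0,0,-1],[0,0,-1],[0,0,-1]], xyz=[[0,0,0],[0,0,0],[0,0,0],[0,0,0],[0,0,0],[0,0,0],[0,0,0],[0,0,0],[0,0,0],[0,0,0],[0,0,0],[0,0,0]], claw=[70,60,60,60,60,60,60,60,60,60,60,60])

```text
time_s: 2.55
position: [0.3792, -0.3026, 0.2084]
tool_rot: [[-0.042, 0.999, -0.0], [0.999, 0.042, 0.0], [0.0, -0.0, -1.0]]
ft_force: [0.8, 0.1, -0.3]
grip_width: 0.0597
gripper_force: 0.0
```

```bash
cat > to.py <<'E'
# usage: to.py x y z yaw_of_tool_y  (mm, deg): remaining move in units; turn first, shift in axes after turn
import sys
from h import *
from scipy.spatial.transform import Rotation as Ro
s=env.observe();p=np.array(s["position"])*1000;R=np.array(s["tool_rot"])
x,y,z,a=map(float,sys.argv[1:5]);a=np.radians(a)
ty=np.array([np.cos(a),np.sin(a),0]);tz=np.array([0,0,-1.]);T=np.stack([np.cross(ty,tz),ty,tz],1)
print("t",round(s["time_s"],2),"p",p.round(1),"q",np.round(s["q"],0),"F",np.round(s["ft_force"],1),"w",round(s["grip_width"]*1000,1),"gf",s["gripper_force"])
print("turn/5",(Ro.from_matrix(R.T@T).as_rotvec(degrees=True)/5).round(3),"xyz/50",(T.T@(np.array([x,y,z])-p)/50).round(3))
E
python3 to.py 685.4 -25.8 100 11.7; python3 - <<'E'
import numpy as np
from h import *
W=np.load("top0.npy").astype(float);c=imaging.camera_info("top")
R=cv2.Rodrigues(np.array(c["rvec"],float))[0];C=-R.T@np.array(c["tvec"],float).ravel();print("cam",C.round(3))
for n,(u,v) in dict(h1=(227,246),h2=(285,247),h3=(338,226)).items():
    A=W[v-9:v+10,u-9:u+10].reshape(-1,3);A=A[A[:,2]<.022]
    q=C+(A-C)*((.033-C[2])/(A[:,2]-C[2]))[:,None];print(n,len(A),(q.mean(0)*1000).round(1))
E
```

```text
t 2.55 p [ 379.2 -302.6  208.4] q [-53.  15.  84.  -0.  81. -55.] F [ 0.8  0.1 -0.3] w 59.7 gf 0.0
turn/5 [-0.003 -0.005 -1.854] xyz/50 [4.18  7.119 2.169]
cam [0.507 0.009 1.017]
h1 17 [512.3 124.7  33. ]
h2 76 [510.6  16.2  33. ]
h3 38 [548.6 -84.4  33. ]
```

>>> arm_command(turn=[[0,0,-0.927],[0,0,-0.927],[0,0,0],[0,0,0],[0,0,0],[0,0,0],[0,0,0],[0,0,0],[0,0,0],[0,0,0],[0,0,0],[0,0,0]], xyz=[[0,0,0],[0,0,0],[0.464,0.791,0],[0.464,0.791,0],[0.464,0.791,0],[0.464,0.791,0],[0.464,0.791,0],[0.464,0.791,0],[0.464,0.791,0],[0.464,0.791,0],[0.464,0.791,0.2],[0,0,0.8]], claw=[60,60,60,60,60,60,60,60,60,60,60,60])

```text
time_s: 3.75
position: [0.6914, -0.0235, 0.1611]
tool_rot: [[-0.204, 0.979, 0.01], [0.979, 0.204, -0.001], [-0.003, 0.01, -1.0]]
ft_force: [0.4, -0.3, -0.5]
grip_width: 0.0599
gripper_force: 0.0
```

>>> arm_command(turn=[[0,0,0],[0,0,0],[0,0,0]], xyz=[[0,0,0.8],[0,0,0.3],[0,0,0]], claw=[60,60,60])

```text
time_s: 4.05
position: [0.6851, -0.0268, 0.1004]
tool_rot: [[-0.199, 0.98, -0.006], [0.98, 0.199, 0.001], [0.002, -0.006, -1.0]]
ft_force: [-0.0, -0.5, 0.6]
grip_width: 0.0598
gripper_force: 0.0
```

```bash
python3 to.py 685.4 -25.8 36.5 11.7;python3 - <<'E'
from h import *
im,d,W=cloud("scene");cv2.imwrite("pics/s1.png",cv2.resize(im[170:310,180:366],None,fx=4,fy=4))
E
```

```text
t 4.05 p [685.1 -26.8 100.4] q [-12.  40.  59.   0.  81. -24.] F [-0.  -0.5  0.6] w 59.8 gf 0.0
turn/5 [-0.065 -0.029 -0.04 ] xyz/50 [0.019 0.009 1.277]
```

View pics/s1.png

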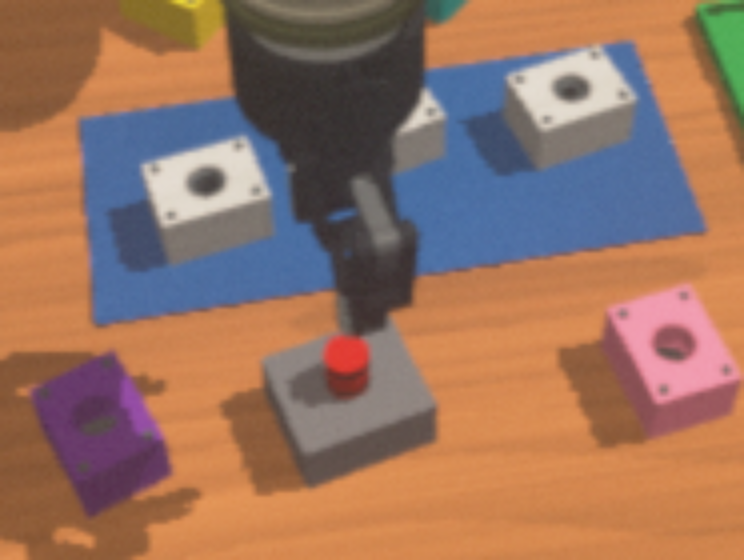

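The gripper hangs above the rack in line with the red handle at (347,365). I'll descend and grip.

>>> arm_command(turn=[[0,0,0],[0,0,0],[0,0,0],[0,0,0],[0,0,0],[0,0,0]], xyz=[[0,0,0.3],[0,0,0.4],[0,0,0.3],[0,0,0.2],[0,0,0],[0,0,0]], claw=[60,60,60,50,40,40])

```text
time_s: 4.7
position: [0.6872, -0.0274, 0.0449]
tool_rot: [[-0.199, 0.98, 0.002], [0.98, 0.199, -0.0], [-0.001, 0.002, -1.0]]
ft_force: [-0.3, 0.2, 0.3]
grip_width: 0.0405
gripper_force: 0.0
```

```bash
python3 to.py 685.4 -25.8 36.5 11.7
```

```text
t 4.7 p [687.2 -27.4  44.9] q [-12.  43.  63.   0.  74. -24.] F [-0.3  0.2  0.3] w 40.5 gf 0.0
turn/5 [ 0.021  0.009 -0.042] xyz/50 [ 0.038 -0.028  0.169]
```

>>> arm_command(turn=[[0,0,-0.04],[0,0,0],[0,0,0],[0,0,0],[0,0,0],[0,0,0],[0,0,0],[0,0,0],[0,0,0]], xyz=[[0.035,-0.03,0.16],[0,0,0],[0,0,0],[0,0,0],[0,0,0],[0,0,0],[0,0,0],[0,0,0],[0,0,0]], claw=[40,40,30,24,15,15,15,15,15], squeeze=40)

```text
time_s: 5.6
position: [0.6853, -0.0259, 0.0367]
tool_rot: [[-0.203, 0.979, 0.002], [0.979, 0.203, -0.0], [-0.001, 0.002, -1.0]]
ft_force: [0.4, 0.4, 5.4]
grip_width: 0.0151
gripper_force: 2.8
```

```bash
python3 to.py 685.4 -25.8 36.5 11.7
```

```text
t 5.6 p [685.3 -25.9  36.7] q [-12.  44.  64.  -0.  73. -24.] F [0.4 0.4 5.4] w 15.1 gf 2.7942199911922216
turn/5 [ 0.021  0.01  -0.   ] xyz/50 [0.002 0.003 0.004]
```

```bash
python3 - <<'E'
from h import *
im,d,W=cloud("scene");a=cv2.resize(im[230:300,220:310],None,fx=5,fy=5)
im,d,W=cloud("top");b=cv2.resize(im[120:190,270:340],None,fx=5,fy=5)
cv2.imwrite("pics/s2.png",np.hstack([a,b]))
E
```

```text
(no output)
```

View pics/s2.png

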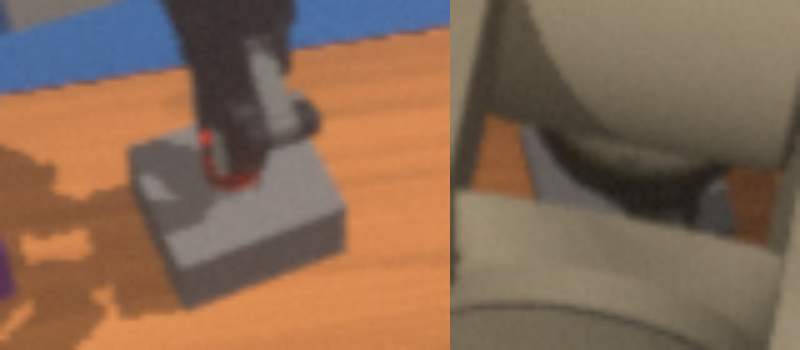

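>>> arm_command(turn=[[0,0,0],[0,0,0],[0,0,0]], xyz=[[0,0,-0.02],[0,0,0],[0,0,0]], claw=[8,8,8])

```text
time_s: 6.0
position: [0.6852, -0.0259, 0.0374]
tool_rot: [[-0.203, 0.979, 0.001], [0.979, 0.203, -0.0], [-0.001, 0.001, -1.0]]
ft_force: [0.3, -0.3, 5.2]
grip_width: 0.008
gripper_force: 6.1
```

>>> arm_command(turn=[[0,0,0],[0,0,0],[0,0,0],[0,0,0],[0,0,0]], xyz=[[0,0,-0.1],[0,0,-0.1],[0,0,-0.1],[0,0,0],[0,0,0]], claw=[8,8,8,8,8])

```text
time_s: 6.5
position: [0.6846, -0.0258, 0.0516]
tool_rot: [[-0.203, 0.979, -0.0], [0.979, 0.203, 0.0], [0.0, -0.0, -1.0]]
ft_force: [-0.3, -0.0, -0.6]
grip_width: 0.0077
gripper_force: 0.0
```

```bash
python3 - <<'E'
from h import *
s=env.observe();print(s["gripper_force"],s["grip_width"],s["ft_force"],s["wrist_torque"])
im,d,W=cloud("scene");a=cv2.resize(im[215:305,210:330],None,fx=6,fy=6)
cv2.imwrite("pics/s3.png",a)
E
```

```text
0.0 0.007694600430407607 [-0.27346767 -0.02694403 -0.61593884] [-0.02028094 -0.00872203  0.02701785]
```

View pics/s3.png

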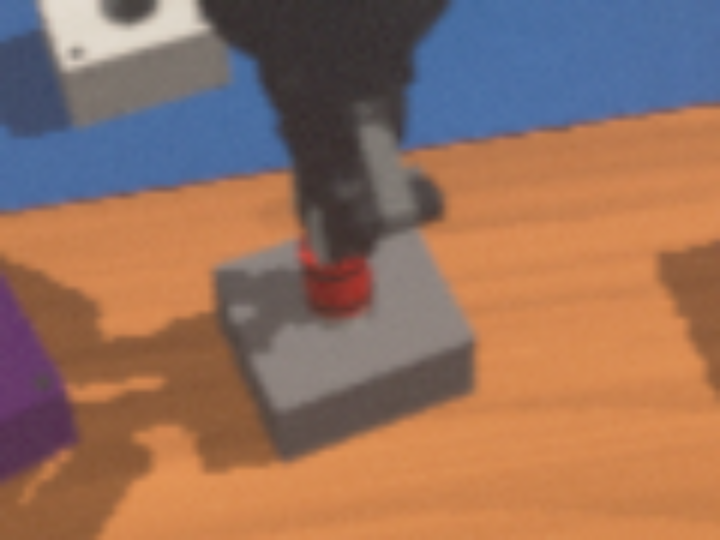

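```bash
python3 - <<'E'
from h import *
im,d,W=cloud("scene")
hsv=cv2.cvtColor(im,cv2.COLOR_BGR2HSV)
red=(((hsv[...,0]<7)|(hsv[...,0]>172))&(hsv[...,1]>150)&(d>0)); red[:230]=0;red[285:]=0;red[:,:240]=0;red[:,290:]=0
p=W[red]*1000;print("red",len(p),p.min(0).round(),p.max(0).round(),np.median(p,0).round(1))
np.set_printoptions(linewidth=200)
for k in range(3):
  print("xyz"[k]);print((W[236:270:2,256:286:2,k]*1000).round(0).astype(int))
E
```

```text
red 56 [681. -35.  42.] [695. -16.  62.] [690.8 -22.8  50.1]
x
[[676 706 705 708 722 726 727 724 725 724 723 597 597 599 599]
 [594 706 707 708 717 727 728 727 728 727 700 602 601 604 604]
 [601 705 705 705 704 703 703 729 730 729 604 606 605 607 607]
 [604 704 705 705 705 703 695 730 732 733 733 611 612 613 612]
 [608 680 698 703 699 700 701 730 735 736 735 729 616 619 619]
 [614 680 700 705 704 729 731 731 737 738 739 737 738 739 623]
 [618 678 701 707 704 733 732 739 738 741 742 741 742 742 629]
 [624 623 690 698 720 731 743 744 743 744 745 744 744 744 632]
 [628 630 682 696 719 731 745 746 746 746 747 745 745 637 638]
 [634 635 676 698 718 730 743 748 746 664 663 665 641 642 642]
 [662 662 679 697 703 703 700 703 667 667 669 668 668 648 648]
 [666 666 684 697 701 703 687 687 671 672 672 674 672 653 654]
 [671 672 686 690 690 690 691 687 676 676 676 677 679 679 658]
 [676 676 685 689 691 692 691 687 680 681 683 683 684 683 663]
 [682 680 682 690 692 694 692 691 684 686 686 687 687 688 689]
 [686 686 686 692 694 695 693 693 690 691 692 692 691 695 693]
 [689 690 690 688 693 693 692
[... 1482 characters left out ...]
8  -2]
 [ -2  82 115 123 118 159 157 167 165 169 169 167 167 166  -1]
 [ -2  -4  94 104 136 151 167 168 166 167 167 166 165 164  -3]
 [ -3  -1  75  95 128 145 164 166 165 164 164 161 160  -2  -2]
 [ -3  -1  58  92 121 138 156 162 160  34  32  34  -3  -2  -4]
 [ 33  32  57  82  91  90  84  88  32  32  34  32  31  -1  -1]
 [ 31  31  58  77  82  83  59  57  32  32  31  33  30  -2  -1]
 [ 32  33  53  58  57  57  57  51  32  32  30  32  33  33  -2]
 [ 32  31  45  50  52  53  50  43  31  32  34  33  34  31  -1]
 [ 34  31  33  44  47  48  46  42  31  33  32  32  32  31  32]
 [ 34  32  32  41  42  44  39  38  32  34  33  32  31  36  32]
 [ 32  32  31  26  34  33  31  28  30  32  33  31  31  31  33]]
```

The fingertips actually sit about 23 mm above the reported TCP: the depth shows tips near 77 mm at TCP 51.6. So they closed on top of the handle, and the gauge stayed upright. I'll open and go lower.

>>> arm_command(turn=[[0,0,0],[0,0,0],[0,0,0],[0,0,0],[0,0,0],[0,0,0],[0,0,0],[0,0,0],[0,0,0],[0,0,0],[0,0,0]], xyz=[[0,0,-0.1],[0,0,0],[0,0,0],[0.01,0.016,0.1],[0,0,0.2],[0,0,0.2],[0,0,0.15],[0,0,0.1],[0,0,0.05],[0,0,0],[0,0,0]], claw=[30,45,45,45,45,45,45,45,45,45,45])

```text
time_s: 7.7
position: [0.6856, -0.0252, 0.017]
tool_rot: [[-0.203, 0.979, 0.001], [0.979, 0.203, -0.0], [-0.0, 0.001, -1.0]]
ft_force: [0.0, -0.6, -0.6]
grip_width: 0.0449
gripper_force: 0.0
```

```bash
python3 to.py 685.4 -25.8 16 11.7
```

```text
t 7.7 p [685.6 -25.2  17. ] q [-12.  45.  64.   0.  71. -24.] F [ 0.  -0.6 -0.6] w 44.9 gf 0.0
turn/5 [ 0.007  0.003 -0.001] xyz/50 [-0.011 -0.006  0.019]
```

No contact at TCP 17, so the offset is real. Now close.

>>> arm_command(turn=[[0,0,0],[0,0,0],[0,0,0],[0,0,0],[0,0,0],[0,0,0],[0,0,0]], xyz=[[-0.01,0,0],[0,0,0],[0,0,0],[0,0,0],[0,0,0],[0,0,0],[0,0,0]], claw=[36,28,20,10,10,10,10], squeeze=40)

```text
time_s: 8.4
position: [0.6857, -0.0257, 0.017]
tool_rot: [[-0.203, 0.979, 0.001], [0.979, 0.203, -0.0], [-0.0, 0.001, -1.0]]
ft_force: [0.5, -0.2, 3.6]
grip_width: 0.0203
gripper_force: 39.3
```

>>> arm_command(turn=[[0,0,0],[0,0,0],[0,0,0],[0,0,0],[0,0,0],[0,0,0],[0,0,0],[0,0,0],[0,0,0],[0,0,0]], xyz=[[0,0,-0.1],[0,0,-0.2],[0,0,-0.3],[0,0,-0.4],[0,0,-0.3],[0,0,-0.1],[0,0,0],[0,0,0],[0,0,0],[0,0,0]], claw=[10,10,10,10,10,10,10,10,10,10])

```text
time_s: 9.4
position: [0.6852, -0.0256, 0.0858]
tool_rot: [[-0.203, 0.979, -0.001], [0.979, 0.203, 0.0], [0.001, -0.001, -1.0]]
ft_force: [0.5, 1.0, -1.5]
grip_width: 0.0203
gripper_force: 39.1
```

>>> arm_command(turn=[[0,0,0],[0,0,0],[0,0,0],[0,0,0],[0,0,0],[0,0,0],[0,0,0],[0,0,0],[0,0,0],[0,0,0]], xyz=[[-0.05,-0.22,0],[-0.09,-0.45,0],[-0.09,-0.45,0],[-0.09,-0.45,0],[-0.09,-0.45,0],[-0.09,-0.45,0],[-0.09,-0.45,0],[0,0,0],[0,0,0],[0,0,0]], claw=[10,10,10,10,10,10,10,10,10,10])

```text
time_s: 10.4
position: [0.5492, -0.0839, 0.0866]
tool_rot: [[-0.203, 0.979, 0.001], [0.979, 0.203, -0.0], [-0.0, 0.001, -1.0]]
ft_force: [-0.4, 0.1, -0.5]
grip_width: 0.0206
gripper_force: 39.2
```

```bash
python3 to.py 548.7 -84.3 82 11.7; python3 - <<'E'
from h import *
im,d,W=cloud("scene");cv2.imwrite("pics/s4.png",cv2.resize(im[140:240,170:320],None,fx=5,fy=5))
hsv=cv2.cvtColor(im,cv2.COLOR_BGR2HSV)
red=(((hsv[...,0]<7)|(hsv[...,0]>172))&(hsv[...,1]>150)&(d>0)&(W[...,2]>.03)&(abs(W[...,1]+.085)<.05)&(abs(W[...,0]-.55)<.05))
p=W[red]*1000;print(len(p),p.min(0).round(),p.max(0).round(),p.mean(0).round(1))
E
```

```text
t 10.4 p [549.2 -83.9  86.6] q [-21.  29.  84.   0.  67. -33.] F [-0.4  0.1 -0.5] w 20.6 gf 39.18561816215515
turn/5 [0.006 0.002 0.002] xyz/50 [-0.005 -0.012  0.092]Traceback (most recent call last):
  File "<stdin>", line 5, in <module>
    return umr_minimum(a, axis, None, out, keepdims, initial, where)
ValueError: zero-size array to reduction operation minimum which has no identity
```

View pics/s4.png

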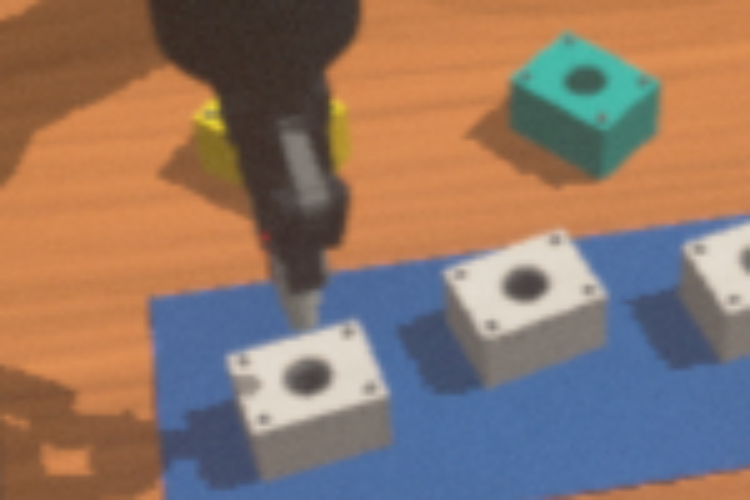

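```bash
python3 - <<'E'
from h import *
np.set_printoptions(linewidth=200)
im,d,W=cloud("scene")
for k in range(3): print((W[192:210,222:242,k]*1000).round(0).astype(int))
c=imaging.camera_info("scene");R=cv2.Rodrigues(np.array(c["rvec"],float))[0];t=np.array(c["tvec"],float).ravel();print("cam",-R.T@t)
for X in((.5487,-.0843,.0756),(.5487,-.0843,.068)):print(cv2.projectPoints(np.array([X]),np.array(c["rvec"],float),t,np.array(c["camera_matrix"]),None)[0].ravel())
E
```

```text
[[ 443  554  568  590  593  575  573  573  573  572  573  570  564  449  450  451  449  450  450  452]
 [ 449  553  569  568  568  575  574  574  571  571  574  572  562  451  454  451  452  453  456  452]
 [ 451  553  567 1111  568  575  572  573  572  571  572  571  566  564  458  459  461  458  459  459]
 [ 454  453  566  568  567  575  575  572  567  570  572  572  565  564  461  461  462  463  464  466]
 [ 460  460  563  568  567  574  573  570  570  570  572  571  569  564  465  465  464  466  466  468]
 [ 462  466  462  568  568  574  575  573  576  572  571  570  565  468  468  467  469  469  469  470]
 [ 467  464  463  568  569  571  573  573  571  566  556  552  470  472  472  472  472  473  473  475]
 [ 469  468  470  554  568  567  558  561  557  556  557  555  473  475  477  476  475  475  476  475]
 [ 470  475  473  551  556  557  560  560  558  559  557  554  477  478  478  477  479  477  479  479]
 [ 473  475  476  476  557  557  561  559  560  558  557  480  480  481  479  482  480  481  480  482]
 [ 480  478  478  479  478  557  560  560  561  560  556  483  485  48
[... 3502 characters left out ...]
  0   3   1   2   0]
 [  2   2   2   1   1  81  85  86  83  81  80   2  -1   2   1   2   0   2   1  -1]
 [  1   0   0  -1   0  77  79  81  81  80  79   0   3   3   1   2   0   1  36   2]
 [  2   2 710   1   3   1  77  79  78  78  75   2   0   0  36  35  36  37  37  38]
 [  0   3   1   0   0   0   2   2   1   2  34  38  36  36  38  36  37  36  37  35]
 [  1   0   0   3   1   1   0  37  37  36  33  35  34  36  36  37  37  36  34  34]
 [  1   1   0  35  35  37  35  36  38  34  36  39  36  35  35  38  36  36  36  37]
 [ 37  37  34  33  38  38  36  37  35  37  36  35  33  35  36  33  36  37  37  36]]
cam [ 1.11133662 -0.06315739  0.70986818]
[228.50028879 202.56222122]
[228.85090519 204.91920736]
```

```bash
python3 - <<'E'
from h import *
W=np.load("scene0.npy").astype(float);c=imaging.camera_info("scene");R=cv2.Rodrigues(np.array(c["rvec"],float))[0];C=-R.T@np.array(c["tvec"],float).ravel()
m=((abs(W[...,0]-.549)<.045)&(abs(W[...,1]+.085)<.05))
print("ztop",np.median(W[m&(W[...,2]>.03)][:,2]))
g=m&(W[...,2]>.033)&(W[...,2]<.045)
n,l,st,_=cv2.connectedComponentsWithStats(g.astype(np.uint8));g=l==1+np.argmax(st[1:,4])
r=cv2.minAreaRect((W[g][:,:2]*1000).astype('f4'));print(r)
# hole: pixels deep near the centre
im=cv2.imread("pics/scene0.png");gray=im.max(2)
cx,cy=np.array(r[0])/1000
q=C+(W-C)*((.038-C[2])/(W[...,2]-C[2]))[...,None]
h=(np.hypot(q[...,0]-cx,q[...,1]-cy)<.016)&(gray<90)
print("hole(top plane)",h.sum(),q[h].mean(0)*1000)
h=(np.hypot(q[...,0]-cx,q[...,1]-cy)<.016)&(W[...,2]<.026)
q3=C+(W-C)*((.033-C[2])/(W[...,2]-C[2]))[...,None]
print("bore",h.sum(),q3[h].mean(0)*1000)
E
```

```text
ztop 0.03570561483502388
((549.727294921875, -83.95187377929688), (48.267032623291016, 60.285186767578125), 11.807950973510742)
hole(top plane) 22 [553.49492241 -81.51721643  38.        ]
bore 15 [553.17591817 -84.06966305  33.        ]
```

The gauge hangs upright with its tip at (303,330) in the crop, over the rear of the holder's bore in this view. It is within about 1 mm of the bore. I'll go down in small steps and watch the force.

>>> arm_command(turn=[[0,0,0],[0,0,0],[0,0,0],[0,0,0],[0,0,0],[0,0,0]], xyz=[[-0.012,-0.013,0.15],[0,0,0.25],[0,0,0.2],[0,0,0.1],[0,0,0],[0,0,0]], claw=[10,10,10,10,10,10])

```text
time_s: 11.1
position: [0.5482, -0.0849, 0.0518]
tool_rot: [[-0.203, 0.979, 0.0], [0.979, 0.203, -0.0], [-0.0, 0.0, -1.0]]
ft_force: [0.9, 0.5, -1.0]
grip_width: 0.0206
gripper_force: 39.2
```

>>> arm_command(turn=[[0,0,0],[0,0,0],[0,0,0],[0,0,0],[0,0,0]], xyz=[[0,0,0.03],[0,0,0.03],[0,0,0.03],[0,0,0],[0,0,0]], claw=[10,10,10,10,10])

```text
time_s: 11.6
position: [0.548, -0.0848, 0.0472]
tool_rot: [[-0.203, 0.979, 0.0], [0.979, 0.203, 0.0], [0.0, 0.0, -1.0]]
ft_force: [-0.5, -0.7, -0.5]
grip_width: 0.0206
gripper_force: 39.2
```

>>> arm_command(turn=[[0,0,0],[0,0,0],[0,0,0],[0,0,0],[0,0,0]], xyz=[[0.004,0.012,0.02],[0,0,0.02],[0,0,0.02],[0,0,0],[0,0,0]], claw=[10,10,10,10,10])

```text
time_s: 12.1
position: [0.5485, -0.0845, 0.0441]
tool_rot: [[-0.203, 0.979, -0.0], [0.979, 0.203, 0.0], [0.0, -0.0, -1.0]]
ft_force: [-0.2, -0.3, -0.4]
grip_width: 0.0204
gripper_force: 39.2
```

>>> arm_command(turn=[[0,0,0],[0,0,0],[0,0,0],[0,0,0]], xyz=[[0,0,0.02],[0,0,0.02],[0,0,0],[0,0,0]], claw=[10,10,10,10])

```text
time_s: 12.5
position: [0.5489, -0.0847, 0.043]
tool_rot: [[-0.203, 0.979, 0.002], [0.979, 0.203, -0.001], [-0.001, 0.001, -1.0]]
ft_force: [-1.7, -0.8, 6.6]
grip_width: 0.0205
gripper_force: 40.0
```

>>> arm_command(turn=[[0,0,0],[0,0,0],[0,0,0]], xyz=[[-0.006,-0.016,0],[0,0,0],[0,0,0]], claw=[10,10,10])

```text
time_s: 12.8
position: [0.5486, -0.085, 0.043]
tool_rot: [[-0.203, 0.979, 0.002], [0.979, 0.203, -0.0], [-0.001, 0.002, -1.0]]
ft_force: [-0.4, 1.1, 6.0]
grip_width: 0.0205
gripper_force: 39.9
```

>>> arm_command(turn=[[0,0,0],[0,0,0],[0,0,0]], xyz=[[-0.006,-0.016,0],[0,0,0],[0,0,0]], claw=[10,10,10])

```text
time_s: 13.1
position: [0.5468, -0.0854, 0.0419]
tool_rot: [[-0.203, 0.979, -0.001], [0.979, 0.203, 0.0], [0.0, -0.001, -1.0]]
ft_force: [0.7, -0.2, -1.2]
grip_width: 0.0205
gripper_force: 39.2
```

It slipped into the bore: z dropped and the force vanished. I'll continue down.

>>> arm_command(turn=[[0,0,0],[0,0,0],[0,0,0],[0,0,0]], xyz=[[0,0,0.02],[0,0,0.02],[0,0,0],[0,0,0]], claw=[10,10,10,10])

```text
time_s: 13.5
position: [0.547, -0.0854, 0.04]
tool_rot: [[-0.203, 0.979, -0.0], [0.979, 0.203, 0.0], [0.0, -0.0, -1.0]]
ft_force: [-0.2, -0.2, -0.3]
grip_width: 0.02
gripper_force: 39.2
```

>>> arm_command(turn=[[0,0,0],[0,0,0],[0,0,0],[0,0,0],[0,0,0]], xyz=[[0,0,0.02],[0,0,0.02],[0,0,0.02],[0,0,0],[0,0,0]], claw=[10,10,10,10,10])

```text
time_s: 14.0
position: [0.5471, -0.0854, 0.0371]
tool_rot: [[-0.203, 0.979, 0.0], [0.979, 0.203, 0.0], [0.0, 0.0, -1.0]]
ft_force: [-0.4, -0.7, -1.4]
grip_width: 0.0207
gripper_force: 39.2
```

Going freely; the step should land near TCP 31.

>>> arm_command(turn=[[0,0,0],[0,0,0],[0,0,0],[0,0,0],[0,0,0]], xyz=[[0,0,0.03],[0,0,0.03],[0,0,0.02],[0,0,0],[0,0,0]], claw=[10,10,10,10,10])

```text
time_s: 14.5
position: [0.5471, -0.0854, 0.0331]
tool_rot: [[-0.203, 0.979, -0.0], [0.979, 0.203, 0.0], [0.0, -0.0, -1.0]]
ft_force: [-0.0, 0.8, -1.3]
grip_width: 0.0207
gripper_force: 39.2
```

>>> arm_command(turn=[[0,0,0],[0,0,0],[0,0,0],[0,0,0],[0,0,0]], xyz=[[0,0,0.02],[0,0,0.02],[0,0,0.01],[0,0,0],[0,0,0]], claw=[10,10,10,10,10])

```text
time_s: 15.0
position: [0.5474, -0.0856, 0.0313]
tool_rot: [[-0.203, 0.979, 0.001], [0.979, 0.203, -0.001], [-0.001, 0.001, -1.0]]
ft_force: [-1.4, 0.5, 6.1]
grip_width: 0.0203
gripper_force: 39.8
```

The pin stopped 11.7 mm below first contact, so it is home and this is the right bush. I'll release and lift.

>>> arm_command(turn=[[0,0,0],[0,0,0],[0,0,0],[0,0,0],[0,0,0],[0,0,0]], xyz=[[0,0,-0.01],[0,0,0],[0,0,0],[0,0,0],[0,0,0],[0,0,0]], claw=[10,24,32,40,40,40])

```text
time_s: 15.6
position: [0.547, -0.0854, 0.031]
tool_rot: [[-0.203, 0.979, -0.0], [0.979, 0.203, 0.0], [0.0, -0.0, -1.0]]
ft_force: [-0.6, 0.4, -0.0]
grip_width: 0.0405
gripper_force: 0.0
```

>>> arm_command(turn=[[0,0,0],[0,0,0],[0,0,0],[0,0,0],[0,0,0],[0,0,0],[0,0,0],[0,0,0]], xyz=[[0,0,-0.1],[0,0,-0.3],[0,0,-0.4],[0,0,-0.4],[0,0,-0.3],[0,0,0],[0,0,0],[0,0,0]], claw=[40,40,50,60,72,72,72,72])

```text
time_s: 16.4
position: [0.5466, -0.0852, 0.1052]
tool_rot: [[-0.203, 0.979, -0.002], [0.979, 0.203, 0.001], [0.001, -0.001, -1.0]]
ft_force: [0.1, -0.3, 0.1]
grip_width: 0.0722
gripper_force: 0.0
```

```bash
python3 to.py 549.4 -85.3 100 11.7; python3 - <<'E'
from h import *
im,d,W=cloud("scene");cv2.imwrite("pics/s5.png",cv2.resize(im[80:240,150:330],None,fx=4,fy=3.7))
g=(abs(W[...,0]-.549)<.045)&(abs(W[...,1]+.085)<.05)&(W[...,2]>.032)&(W[...,2]<.045)
n,l,st,_=cv2.connectedComponentsWithStats(g.astype(np.uint8));g=l==1+np.argmax(st[1:,4])
print(cv2.minAreaRect((W[g][:,:2]*1000).astype('f4')))
hsv=cv2.cvtColor(im,cv2.COLOR_BGR2HSV)
red=(((hsv[...,0]<7)|(hsv[...,0]>172))&(hsv[...,1]>140)&(W[...,2]>.03)&(abs(W[...,1]+.085)<.05)&(abs(W[...,0]-.55)<.05))
p=W[red]*1000
if len(p):print(len(p),p.min(0).round(),np.percentile(p,95,0).round(),p.mean(0).round(1))
# tool shape: y extent and min per z layer
near=(abs(W[...,0]-.549)<.09)&(abs(W[...,1]+.085)<.09)
for z in range(80,240,10):
    q=W[near&(abs(W[...,2]*1000-z)<5)]*1000
    if len(q):print(z,len(q),np.percentile(q,[3,97],0)[:,:2].round().tolist())
E
```

```text
t 16.4 p [546.6 -85.2 105.2] q [-21.  28.  83.   0.  69. -33.] F [ 0.1 -0.3  0.1] w 72.2 gf 0.0
turn/5 [-0.016 -0.01  -0.001] xyz/50 [-0.013  0.054  0.105]
((550.0958251953125, -84.17707824707031), (47.73416519165039, 59.90781784057617), 11.436417579650879)
93 [537. -92.  55.] [560. -75.  74.] [551.4 -82.4  69.4]
130 4 [[518.0, -98.0], [589.0, -67.0]]
140 28 [[511.0, -102.0], [595.0, -66.0]]
150 43 [[512.0, -102.0], [597.0, -65.0]]
160 39 [[513.0, -101.0], [597.0, -67.0]]
170 3 [[514.0, -102.0], [589.0, -87.0]]
180 20 [[552.0, -96.0], [614.0, -62.0]]
190 95 [[587.0, -87.0], [616.0, -59.0]]
200 59 [[521.0, -105.0], [616.0, -60.0]]
210 110 [[566.0, -97.0], [616.0, -61.0]]
220 114 [[540.0, -101.0], [616.0, -60.0]]
230 158 [[559.0, -99.0], [616.0, -60.0]]
```

View pics/s5.png

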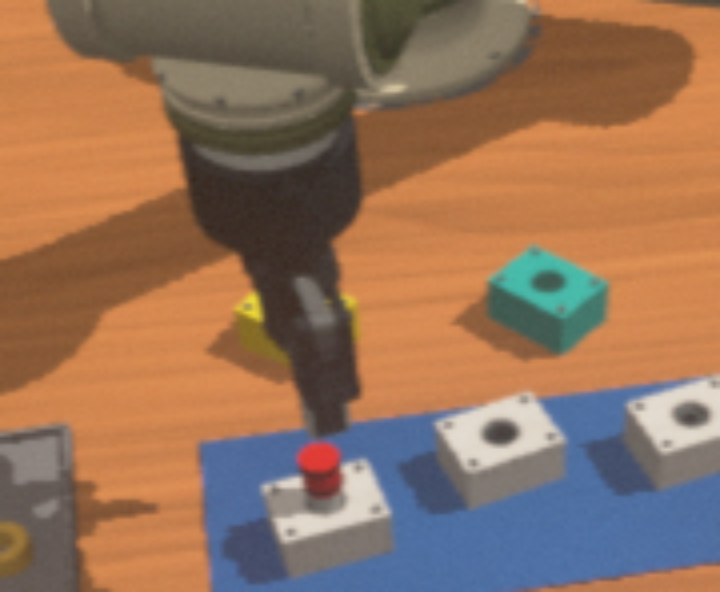

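The gauge stands upright in the holder at (320,470), and the holder has not moved. Next I'll descend around the holder, closing across its 46 mm side.

>>> arm_command(turn=[[0,0,0],[0,0,0],[0,0,0],[0,0,0],[0,0,0],[0,0,0],[0,0,0],[0,0,0]], xyz=[[-0.01,0.037,0.2],[0,0,0.4],[0,0,0.5],[0,0,0.5],[0,0,0.3],[0,0,0.2],[0,0,0],[0,0,0]], claw=[72,72,72,72,72,72,72,72])

```text
time_s: 17.25
position: [0.5492, -0.0856, 0.0013]
tool_rot: [[-0.203, 0.979, 0.0], [0.979, 0.203, -0.0], [-0.0, 0.0, -1.0]]
ft_force: [0.4, 0.6, 0.2]
grip_width: 0.0721
gripper_force: 0.0
```

>>> arm_command(turn=[[0,0,0],[0,0,0],[0,0,0],[0,0,0],[0,0,0],[0,0,0],[0,0,0]], xyz=[[0,0,0.07],[0,0,0.06],[0,0,0.06],[0,0,0.06],[0,0,0.05],[0,0,0],[0,0,0]], claw=[72,72,72,72,72,72,72])

```text
time_s: 17.95
position: [0.549, -0.0855, -0.0139]
tool_rot: [[-0.203, 0.979, -0.0], [0.979, 0.203, 0.0], [0.0, -0.0, -1.0]]
ft_force: [0.4, 0.7, -0.3]
grip_width: 0.0718
gripper_force: 0.0
```

>>> arm_command(turn=[[0,0,0],[0,0,0],[0,0,0],[0,0,0],[0,0,0],[0,0,0],[0,0,0],[0,0,0],[0,0,0],[0,0,0]], xyz=[[0,0,0],[0,0,0],[0,0,0],[0,0,0],[0,0,0],[0,0,0],[0,0,0],[0,0,0],[0,0,0],[0,0,0]], claw=[65,60,56,52,50,48,46,44,40,40], squeeze=60)

```text
time_s: 18.95
position: [0.5491, -0.0855, -0.0136]
tool_rot: [[-0.203, 0.979, 0.0], [0.979, 0.203, -0.0], [-0.0, 0.0, -1.0]]
ft_force: [-1.0, 0.4, 5.5]
grip_width: 0.045
gripper_force: 60.5
```

>>> arm_command(turn=[[0,0,0],[0,0,0],[0,0,0],[0,0,0],[0,0,0],[0,0,0],[0,0,0],[0,0,0],[0,0,0]], xyz=[[0,0,-0.05],[0,0,-0.1],[0,0,-0.2],[0,0,-0.3],[0,0,-0.3],[0,0,-0.3],[0,0,-0.2],[0,0,-0.1],[0,0,0]], claw=[40,40,40,40,40,40,40,40,40])

```text
time_s: 19.85
position: [0.5491, -0.0856, 0.0641]
tool_rot: [[-0.203, 0.979, 0.001], [0.979, 0.203, -0.0], [-0.0, 0.001, -1.0]]
ft_force: [-0.4, 0.7, -5.2]
grip_width: 0.0451
gripper_force: 62.1
```

>>> arm_command(turn=[[0,0,0],[0,0,0],[0,0,0],[0,0,0],[0,0,0],[0,0,0],[0,0,0],[0,0,0],[0,0,0],[0,0,0],[0,0,0],[0,0,0]], xyz=[[0.1,0.01,0],[0.2,0.02,0],[0.3,0.03,0],[0.4,0.03,0],[0.4,0.03,0],[0.4,0.03,0],[0.4,0.03,0],[0.4,0.03,0],[0.4,0.03,0],[0.4,0.03,0],[0.4,0.03,0],[0.4,0.03,0]], claw=[40,40,40,40,40,40,40,40,40,40,40,40])

```text
time_s: 21.05
position: [0.5217, 0.1254, 0.0634]
tool_rot: [[-0.203, 0.979, -0.001], [0.979, 0.203, 0.0], [0.0, -0.001, -1.0]]
ft_force: [0.1, 0.0, -5.0]
grip_width: 0.0448
gripper_force: 62.1
```

>>> arm_command(turn=[[0,0,0],[0,0,0],[0,0,0],[0,0,0],[0,0,0],[0,0,0],[0,0,0],[0,0,0],[0,0,0],[0,0,0],[0,0,0],[0,0,0]], xyz=[[0.4,0.03,0],[0.4,0.03,0],[0.4,0.03,0],[0.4,0.03,0],[0.4,0.03,0],[0.4,0.04,0],[0.4,0.05,0],[0.4,0.04,0],[0.2,0.02,0],[0.08,0.01,0],[0,0,0],[0,0,0]], claw=[40,40,40,40,40,40,40,40,40,40,40,40])

```text
time_s: 22.25
position: [0.5025, 0.2965, 0.0635]
tool_rot: [[-0.202, 0.979, -0.0], [0.979, 0.202, -0.0], [-0.0, -0.0, -1.0]]
ft_force: [0.9, 0.2, -4.5]
grip_width: 0.0454
gripper_force: 62.1
```

```bash
python3 to.py 501.5 297 -10 11.7; python3 - <<'E'
from h import *
im,d,W=cloud("scene");cv2.imwrite("pics/s6.png",cv2.resize(im[90:230,260:440],None,fx=4,fy=4))
E
```

```text
t 22.25 p [502.5 296.5  63.5] q [19. 33. 81. -0. 66.  7.] F [ 0.9  0.2 -4.5] w 45.4 gf 62.06549048423767
turn/5 [-0.004  0.003 -0.006] xyz/50 [ 0.015 -0.016  1.471]
```

View pics/s6.png

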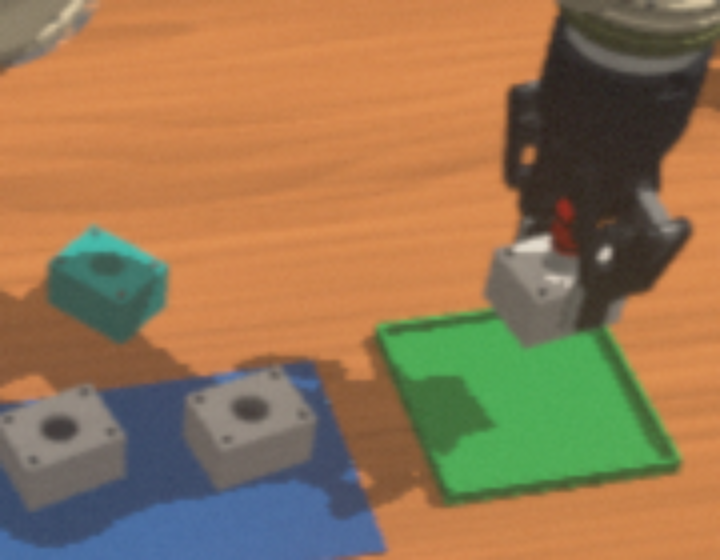

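The holder and gauge hang level above the green tray. Now lower.

>>> arm_command(turn=[[0,0,0],[0,0,0],[0,0,0],[0,0,0],[0,0,0],[0,0,0],[0,0,0],[0,0,0],[0,0,0]], xyz=[[0,0,0.1],[0,0,0.3],[0,0,0.3],[0,0,0.3],[0,0,0.2],[0,0,0.1],[0,0,0.1],[0,0,0.04],[0,0,0]], claw=[40,40,40,40,40,40,40,40,40])

```text
time_s: 23.2
position: [0.5026, 0.297, -0.0083]
tool_rot: [[-0.203, 0.979, 0.0], [0.979, 0.203, 0.0], [0.0, 0.0, -1.0]]
ft_force: [0.0, 0.4, -4.7]
grip_width: 0.0451
gripper_force: 62.2
```

>>> arm_command(turn=[[0,0,0],[0,0,0],[0,0,0],[0,0,0],[0,0,0]], xyz=[[0,0,0.02],[0,0,0.02],[0,0,0.02],[0,0,0],[0,0,0]], claw=[40,40,40,40,40])

```text
time_s: 23.7
position: [0.5025, 0.297, -0.0113]
tool_rot: [[-0.203, 0.979, 0.0], [0.979, 0.203, 0.0], [0.0, 0.0, -1.0]]
ft_force: [-0.3, 0.2, -3.9]
grip_width: 0.0454
gripper_force: 62.2
```

>>> arm_command(turn=[[0,0,0],[0,0,0],[0,0,0],[0,0,0]], xyz=[[0,0,0.02],[0,0,0.02],[0,0,0],[0,0,0]], claw=[40,40,40,40])

```text
time_s: 24.1
position: [0.5026, 0.297, -0.0125]
tool_rot: [[-0.203, 0.979, 0.001], [0.979, 0.203, 0.0], [0.0, 0.001, -1.0]]
ft_force: [-3.0, -1.6, 5.8]
grip_width: 0.0449
gripper_force: 63.2
```

Seated at TCP -12.5, as expected. Release, rise and check.

>>> arm_command(turn=[[0,0,0],[0,0,0],[0,0,0],[0,0,0],[0,0,0],[0,0,0],[0,0,0]], xyz=[[0,0,-0.01],[0,0,0],[0,0,0],[0,0,0],[0,0,0],[0,0,0],[0,0,0]], claw=[44,48,52,58,64,64,64])

```text
time_s: 24.8
position: [0.5025, 0.297, -0.0129]
tool_rot: [[-0.203, 0.979, 0.0], [0.979, 0.203, 0.0], [0.0, 0.0, -1.0]]
ft_force: [-0.5, 0.4, -0.0]
grip_width: 0.0642
gripper_force: 0.0
```

>>> arm_command(turn=[[0,0,0],[0,0,0],[0,0,0],[0,0,0],[0,0,0],[0,0,0],[0,0,0],[0,0,0],[0,0,0],[0,0,0]], xyz=[[0,0,-0.1],[0,0,-0.3],[0,0,-0.5],[0,0,-0.6],[0,0,-0.6],[0,0,-0.6],[0,0,-0.4],[0,0,-0.2],[0,0,0],[0,0,0]], claw=[64,64,64,64,64,64,64,64,64,64])

```text
time_s: 25.8
position: [0.502, 0.2968, 0.1512]
tool_rot: [[-0.203, 0.979, -0.001], [0.979, 0.203, -0.001], [-0.0, -0.002, -1.0]]
ft_force: [-0.6, 0.3, -1.6]
grip_width: 0.0641
gripper_force: 0.0
```

```bash
python3 - <<'E'
from h import *
print(env.observe()["time_s"],env.observe()["position"])
im,d,W=cloud("scene");cv2.imwrite("pics/s7.png",cv2.resize(im[90:290,190:440],None,fx=3,fy=3))
def top(cx,cy):
    g=(abs(W[...,0]-cx)<.045)&(abs(W[...,1]-cy)<.05)&(W[...,2]>.032)&(W[...,2]<.047)
    n,l,st,_=cv2.connectedComponentsWithStats(g.astype(np.uint8));g=l==1+np.argmax(st[1:,4])
    print(cv2.minAreaRect((W[g][:,:2]*1000).astype('f4')),np.median(W[g][:,2]))
for c in((.502,.297),(.513,.126),(.51,.016)):top(*c)
hsv=cv2.cvtColor(im,cv2.COLOR_BGR2HSV)
r=(((hsv[...,0]<7)|(hsv[...,0]>172))&(hsv[...,1]>140)&(W[...,2]>.03)&(abs(W[...,1]-.297)<.05)&(abs(W[...,0]-.5)<.05))
p=W[r]*1000;print(len(p),np.percentile(p,[3,97],0).round())
E
```

```text
25.8 [0.50204924 0.2968108  0.15116604]
((504.2861328125, 297.775634765625), (48.56064987182617, 61.644893646240234), 12.582615852355957) 0.03758340401511376
((513.5057983398438, 127.14187622070312), (49.66069030761719, 61.33946990966797), 15.753021240234375) 0.036216779388605395
((511.13104248046875, 17.30766487121582), (49.77671813964844, 60.27788543701172), 16.01765251159668) 0.03613088061967769
74 [[494. 289.  57.]
 [514. 307.  75.]]
```

View pics/s7.png

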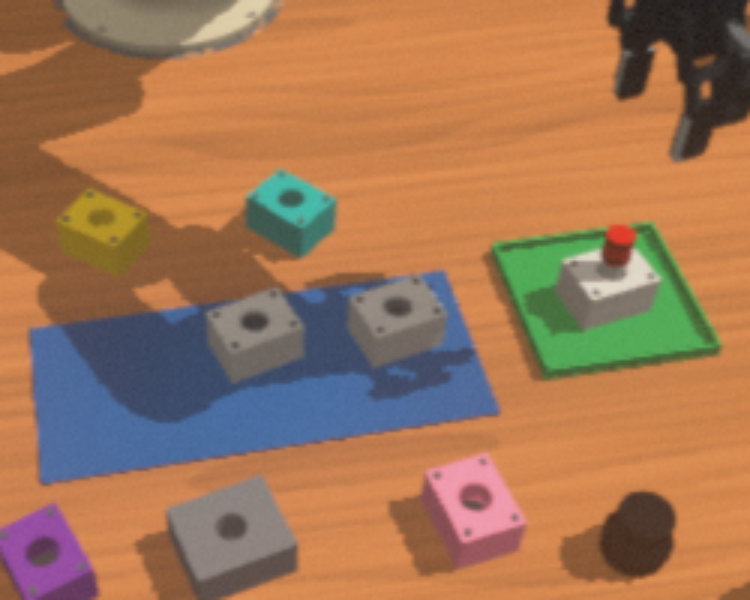

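The holder sits flat in the green tray at (608,285) with the gauge upright in it at (620,245). The other two holders stand on the mat where they were, and the gripper is clear.

```bash
python3 -c "
from rig import env
print(env.close_job())"
```

```text
the job is handed in; nothing more can be done
None
```

The gauge is standing fully home in the right holder, flat in the green tray, and I handed the job in at about 26 s. I tried it only in that holder, since depth images showed the other two bores too tight and too wide. My first grip closed on top of the handle because the fingertips sit about 23 mm above the reported TCP, but the second held and the other holders stayed where they were.

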